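# Vent the mortar air meter before it is opened

## Robot

A 6-joint arm with a two-finger parallel gripper is mounted at the origin on the work surface; the furniture and walls round the work are solid. World frame = base frame: x ahead of the robot, y to its left, z up, the work surface at z = 0. Lengths are in m, angles in rad, forces in N, time in s.
With the tool pointing down it reaches from about 0.375 to 0.9 m from the base axis. Payload 3.1 kg.
Tool frame: the origin (TCP) lies at the very end of the fingers, on their centre line; the grasp point (between the pads) lies 19 mm behind it; z points along the fingers, x is the direction in which the jaws open and shut, and the axes are right-handed (so a half turn about z gives the same grasp; the last joint's range is limited). The gripper opens to 87 mm and grips with 3 to 60 N. Pads are 19 mm wide; open, the fingers measure 117 mm over their backs; the gripper's body (75 mm by 190 mm) begins 51 mm behind the grasp point.
Start: joints at [-1.317, 0.527, 1.433, -0, 1.181, -0.178], TCP at [0.262, -0.568, 0.223] pointing down, gripper open.
Joint ranges: [-3.08, 3.08], [-0.75, 2.2], [0.22, 2.44], [-1.43, 4.57], [0, 2.65], [-2.85, 2.85]. Speed limits (rad/s): [2.79, 2.79, 3.14, 3.14, 3.14, 3.14].

## Interface

Orientations are given as a 3x3 rotation matrix whose columns are the frame's x, y, z axes.
In Python, from rig import r gives the robot as it stands. The module is installed in compiled form; this text tells all that it offers.
- The arm moves only by the tool arm_command, never from a script. Its argument "rows" is a list of rows, each a list of 3 entries, a list of its own where there are three numbers: the finger opening in m, from 0 to 0.087, then the shift along the tool's x, y, z in m, then the turn, a rotation vector about the tool's x, y, z in rad. A call has 1 to 10 rows; each row is the pose to reach, as a shift and turn from the pose commanded when the call began, along the tool's axes at that moment; what a row does not reach only later rows make up. A row lasts 1/8 s, in which the tool goes at most 62.5 mm and 10.7 degrees, less where a joint would pass 70% of its speed; a pose out of reach is approached as far as the arm can. A call with a gripper value outside its range is refused whole. The fingers move at their own pace and stop on an object; "squeeze" is the grip in N (left out, the last holds). Time passes only in rows, so rows that repeat a pose let the fingers close. It gives the time, the measured TCP pose, the force and the opening at its end, in the units of the state.
- r.state(): the state, without advancing time (a new reading comes with each control period).
- r.read_camera(name): name is "scene" or "top" or "wrist"; returns a dict with "img" (400x640x3 uint8, red, green, blue), "fx", "fy", "cx", "cy" (pixels), "D" ([k1, k2, p1, p2, k3] as OpenCV has them; the pictures are not rectified), "origin" and "orientation" of the camera in the world. Camera axes: x right, y up, looking along -z (the intrinsics and any distortion apply to the point x, -y, -z); pixel columns grow to the right and rows downward; lengths in m; the calibration is good to about 2 mm. A picture is of the moment at which its call begins. There is no depth.
- r.job_done(): hands the job in, once; it reports no verdict.
The state is a dict: "clock": time; "qpos": joint angles; "qvel": joint speeds; "joint_efforts": joint torques, N m; "ee_pos": TCP position; "orientation": TCP orientation; "ft_force": force on the tool from outside, world axes, zero at the start; "ft_torque": the same for the moment, N m; "width": opening from 0.0 (shut) to 1.0 (fully open).
Only numpy, scipy, OpenCV 4.12 (cv2) and the standard library are available. Lean on these libraries where they do the work, as an engineer would, in place of code of your own. Each camera call takes 0.05 s, during which the arm holds its last target.

## Task

The mortar air meter on the bench (the small clamped pressure pot with a gauge on its cover) is still under pressure and has to be vented before anyone opens it. Unscrew the tiny knurled lock nut of the vent valve on the cover, anticlockwise, by about three quarters of a turn, then press the freed valve pin gently down and keep it down until the gauge has fallen to zero, and let go. Press the pin lightly, it bends easily, and leave the wash bottle, the dropper bottle and the rubber bung where they stand.

Things in the scene. Friction and masses are not known exactly. Their poses are not given: they have to be found in the camera images.
- meter: Mortar air meter: round aluminium pot, 140 mm across its flanges, 165 mm over the clamps, fixed. Origin: centre of its underside on the bench, z up. The cover's flat top is nominally 130 mm up. The gasket is squeezed differently each time, so the cover and all on it sit up to 3 mm higher or lower than nominal; no pose here shows it: find true heights by touch.
- vent_valve (a point): On the upright axis of the vent valve, at the nominal middle of the knurled lock nut (pot frame; true nut up to 3 mm higher or lower). The nut is 13 mm across, 9 mm high, on a slim stem 9.5 mm across, 30 mm above the cover's top. Within 45 mm of the axis nothing else stands more than 8 mm above the cover's top (a hexagon 19 mm across at the stem's foot).
- pin_top (a point): Nominal top (up to 3 mm higher or lower) of the upright steel valve pin, 6.4 mm across, that stands out 9.5 mm above the lock nut screwed down. It only moves down, on a spring: starts at about 2 N, opens the valve after 2.1 to 2.3 mm at about 4 N, stops hard where the nut lands on its seat, springs back. It bends at 9 N: press slowly, by force, with 5 to 6 N.
- dial (a point): Centre of the dial of the pressure gauge on the cover, 50 mm across, dial tilted 0.4 rad from level towards the meter's -x. The gauge's upper edge is 169 mm above the bench. The other fitting on the cover's top, a low black round head 23 mm across, is the pump: leave it alone.
- lock_nut (a joint): Turn of the knurled lock nut in rad, 0 screwed down, growing as it is unscrewed (anticlockwise from above), start 0 to 0.3, stop 5.2 (captive). Rises 4 mm per turn on the pin, which does not turn. Stiff, about 0.07 N m: grip it with some 25 N. The pin can go down only as far as the nut has risen: under 3.5 rad the valve cannot open; 4.7 rad gives 3 mm.
- gauge (a joint): Needle of the pressure gauge in rad: 0 is at the zero mark (lower left of the dial), growing clockwise to 4.71 at full scale (lower right); it starts at 2.4 to 4.2. While the valve is held open it runs down to zero in 1 to 2 s; with the valve shut it stays where it is.
- wash_bottle: White wash bottle with a red bent spout, 66 mm thick, 188 mm high, standing to the left behind the meter; origin at its underside, 17 mm beside the body's axis. A bystander.
- dropper_bottle: Small amber glass bottle with a black dropper top, 32 mm across, 96 mm high, standing to the left of the meter; origin at the centre of its underside. A bystander.
- rubber_bung: Dark red rubber bung, 31 mm across, 26 mm high, to the left behind the meter; origin at the centre of its underside. A bystander.

How it is judged:
By the outcome, as a careful person would: the job done as asked, in the order asked, and still so for the second after the job is handed in, with the robot touching nothing.
It also fails if it takes over 66 s, if anything falls off the work surface, if the arm or the gripper's body presses on something with over 40 N, if the wrist force passes 120 N, or if a joint passes its speed limit or range.

## Working session

There is one attempt and no reset: what is moved stays moved. The work goes in short steps, Python scripts to look and compute and a tool call to move; the robot and the scene stay as the last step left them, time stands still between calls to the robot, and variables do not carry over. Pictures are saved under pics/ and viewed, and the job is handed in when it is done.

Besides the shell and the picture viewer there is one more tool, called after "Emit:" as name([rows], argument=value, ...), one row to a line, values as JSON. arm_command: Moves the arm, as the interface text tells. Its arguments: {"type":"object","properties":{"rows":{"type":"array","items":{"type":"array"}},"squeeze":{"type":"number"}},"required":["rows"]}

```bash
mkdir -p pics; cat > h.py <<'E'
import numpy as np, cv2, pickle
from rig import r
def snap(n,f):
    c=r.read_camera(n); cv2.imwrite('pics/'+f+'.png',c['img'][:,:,::-1]); pickle.dump(c,open('pics/'+f+'.pkl','wb')); return c
def load(f): return pickle.load(open('pics/'+f+'.pkl','rb'))
def K(c): return np.array([[c['fx'],0,c['cx']],[0,c['fy'],c['cy']],[0,0,1.]])
def ray(c,u,v):
    p=cv2.undistortPoints(np.array([[[u,v]]],float),K(c),np.array(c['D'],float))[0,0]
    d=np.array(c['orientation']).reshape(3,3)@np.array([p[0],-p[1],-1]); return np.array(c['origin']),d/np.linalg.norm(d)
def onz(c,u,v,z):
    o,d=ray(c,u,v); return o+d*(z-o[2])/d[2]
def proj(c,P):
    R=np.array(c['orientation']).reshape(3,3); q=(np.array(P)-c['origin'])@R; q=q*[1,-1,-1]
    return cv2.projectPoints(q.reshape(-1,1,3),np.zeros(3),np.zeros(3),K(c),np.array(c['D'],float))[0][:,0]
def tri(l):
    A=0;b=0
    for o,d in l:
        M=np.eye(3)-np.outer(d,d);A=A+M;b=b+M@o
    x=np.linalg.solve(A,b); return x,[np.linalg.norm(np.cross(x-o,d)) for o,d in l]
def st():
    s=r.state(); 
    for k in s: print(k,np.round(s[k],4).tolist())
E
python3 - <<'E'
from h import *
for n in ['scene','top','wrist']:
    c=snap(n,n+'0'); print(n,c['origin'],c['fx'],c['D'])
st()
E
```

```text
scene [0.15470794 0.64995133 0.57468436] 368.67144626460305 [0.02796542 0.         0.         0.         0.        ]
top [ 0.41172059 -0.00792146  0.9541039 ] 475.30012712960826 [0.04771866 0.         0.         0.         0.        ]
wrist [ 0.33315876 -0.53455414  0.38385302] 292.6939064596854 [0.00445012 0.         0.         0.         0.        ]
clock 0.15
qpos [-1.3175, 0.5282, 1.4336, 0.0, 1.1814, -0.1785]
qvel [-0.0007, -0.0037, -0.0025, 0.0013, 0.0004, -0.002]
joint_efforts [0.0008, -44.0433, -17.6841, 0.0633, 0.0552, -0.0001]
ee_pos [0.2615, -0.5671, 0.2218]
orientation [[0.4185, -0.9082, -0.0004], [-0.9082, -0.4185, 0.0016], [-0.0016, -0.0003, -1.0]]
ft_force [-0.4826, 0.3986, 0.0405]
ft_torque [0.0283, 0.0451, -0.0545]
width 0.9996
```

View pics/scene0.png

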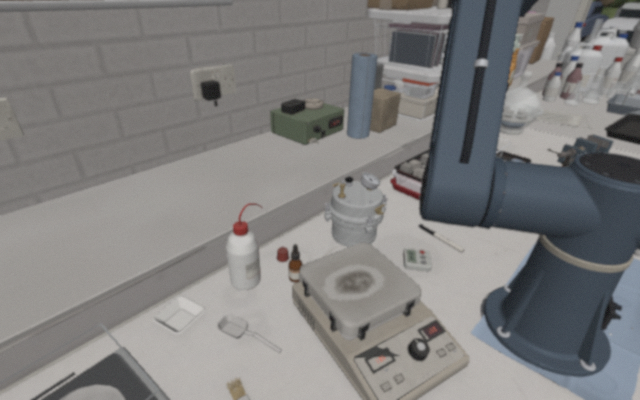

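View pics/top0.png

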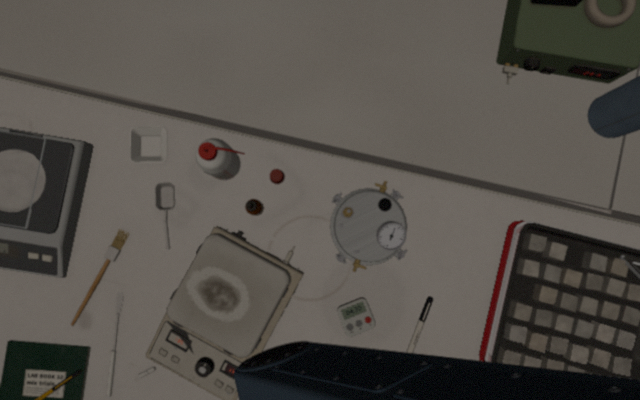

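View pics/wrist0.png

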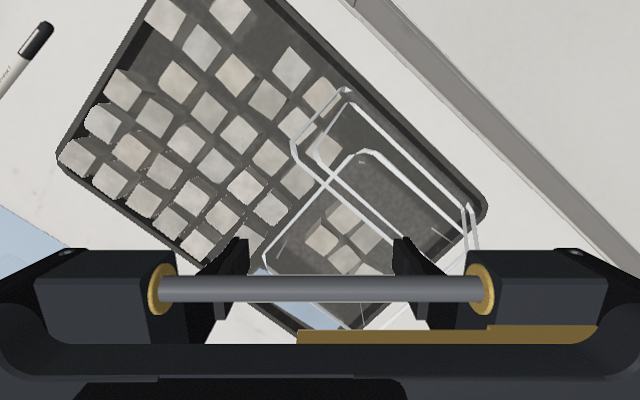

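```bash
python3 - <<'E'
from h import *
c=load('top0'); im=c['img'][170:290,310:430,::-1]
im2=load('scene0')['img'][160:260,300:410,::-1]
a=cv2.resize(im,(600,600),interpolation=cv2.INTER_CUBIC); a=cv2.convertScaleAbs(a,alpha=1.8);cv2.imwrite('pics/t0z.png',a)
cv2.imwrite('pics/s0z.png',cv2.resize(im2,(660,600),interpolation=cv2.INTER_CUBIC))
print(c['orientation'])
print(onz(c,348,212,.15),onz(c,369,226,.13),onz(c,385,204,.135),onz(c,391,236,.15))
E
```

```text
[[-0.02889814  0.99600386 -0.08450566]
 [-0.99953571 -0.02961009 -0.00718349]
 [-0.009657    0.08425884  0.9963971 ]]
[ 0.45840563 -0.05058688  0.15      ] [ 0.4342756 -0.0870795  0.13     ] [ 0.47122077 -0.11556181  0.135     ] [ 0.41588482 -0.12142872  0.15      ]
```

View pics/t0z.png

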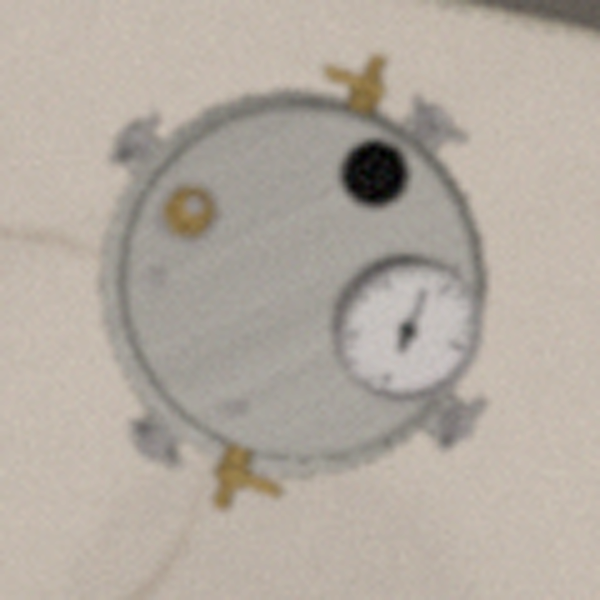

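View pics/s0z.png

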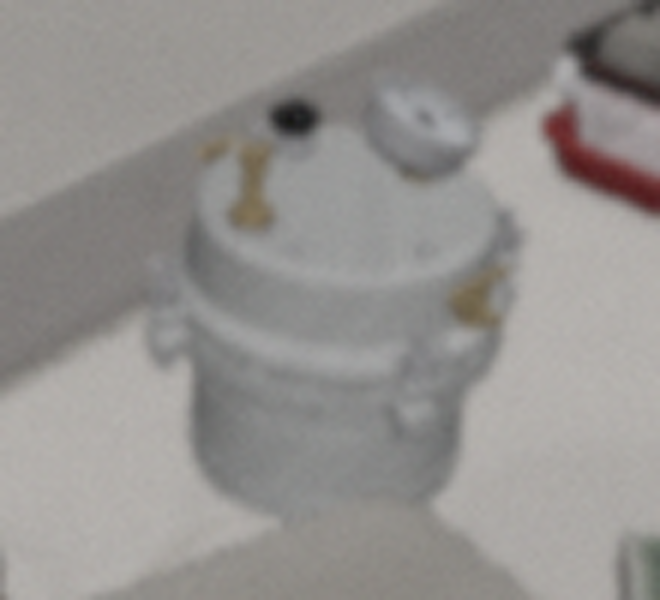

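```bash
python3 - <<'E'
from h import *
t=load('top0');s=load('scene0')
print(tri([ray(t,348.5,212.5),ray(s,342.2,184.8)]))
for z in(.15,.16,.165,.17): 
  p=onz(t,348.2,212.3,z);print(p,proj(s,p))
# gauge, pot centre
print(onz(t,369.5,226,.13),onz(t,391.5,235.5,.155),onz(t,216,155,.1),onz(t,254,207,.09),onz(t,277,177,.026))
for n in 'top0','scene0': c=load(n); print(c['cx'],c['cy'])
E
```

```text
(array([ 0.45760546, -0.05064464,  0.15941516]), [np.float64(0.0006569834331196068), np.float64(0.0006569834331196327)])
[ 0.45788742 -0.05090763  0.15      ] [[342.17753695 188.25399289]]
[ 0.45731328 -0.05037304  0.16      ] [[342.55802863 184.68792273]]
[ 0.45702621 -0.05010575  0.165     ] [[342.75028584 182.88656664]]
[ 0.45673914 -0.04983846  0.17      ] [[342.94390395 181.07281887]]
[ 0.43425088 -0.08794202  0.13      ] [ 0.41666827 -0.12159123  0.155     ] [0.57209664 0.1829766  0.1       ] [0.47607769 0.1171644  0.09      ] [0.53869139 0.08013409 0.026     ]
319.0206863542982 200.19187698553887
312.47753783933234 202.7508146132336
```

Emit:
arm_command([
  [0.087, [0, 0, -0.05], [0, 0, 0.1]],
  [0.087, [-0.04, -0.04, -0.08], [0, 0, 0.2]],
  [0.087, [-0.08, -0.08, -0.09], [0, 0, 0.35]],
  [0.087, [-0.12, -0.122, -0.09], [0, 0, 0.5]],
  [0.087, [-0.16, -0.163, -0.09], [0, 0, 0.65]],
  [0.087, [-0.2, -0.203, -0.09], [0, 0, 0.8]],
  [0.087, [-0.24, -0.244, -0.09], [0, 0, 0.95]],
  [0.087, [-0.28, -0.285, -0.09], [0, 0, 1.1]],
  [0.087, [-0.32, -0.325, -0.09], [0, 0, 1.25]],
  [0.087, [-0.36, -0.366, -0.085], [0, 0, 1.36]],
])

```text
clock: 1.4
ee_pos: [0.4439, -0.0858, 0.3078]
orientation: [[-0.803, -0.596, 0.001], [-0.596, 0.803, -0.001], [-0.001, -0.001, -1.0]]
ft_force: [0.7, -0.7, 0.4]
width: 0.999
```

```bash
python3 - <<'E'
from h import *
st()
E
```

```text
clock 1.4
qpos [-0.4391, 0.1834, 1.73, -0.0, 1.2269, 2.0642]
qvel [1.0476, 0.1343, -0.0464, -0.0005, -0.0934, 1.9034]
joint_efforts [-3.7608, -29.938, -17.4002, -0.0107, 0.218, -1.2293]
ee_pos [0.4439, -0.0858, 0.3078]
orientation [[-0.8031, -0.5959, 0.0012], [-0.5959, 0.8031, -0.0006], [-0.0006, -0.0011, -1.0]]
ft_force [0.662, -0.6544, 0.3997]
ft_torque [0.0787, -0.0231, 0.0173]
width 0.9991
```

Emit:
arm_command([
  [0.087, [0, 0.02, 0], [0, 0, 0]],
  [0.087, [0, 0.02, 0], [0, 0, 0]],
  [0.087, [0, 0.02, 0], [0, 0, 0]],
])

```text
clock: 1.78
ee_pos: [0.4314, -0.0727, 0.3078]
orientation: [[-0.801, -0.598, 0.001], [-0.598, 0.801, -0.001], [0.0, -0.001, -1.0]]
ft_force: [-0.6, -0.3, -0.0]
width: 0.998
```

```bash
python3 - <<'E'
from h import *
for n in ['scene','top','wrist']: c=snap(n,n+'1')
print(c['origin'],c['orientation'])
st()
E
```

```text
[ 0.47857838 -0.13658772  0.46995845] [[-8.01378860e-01  5.72865406e-01  1.72096338e-01]
 [-5.98156471e-01 -7.67912633e-01 -2.29170295e-01]
 [ 8.71217953e-04 -2.86592767e-01  9.58052100e-01]]
clock 1.925
qpos [-0.4237, 0.1611, 1.7596, -0.0003, 1.2203, 2.0777]
qvel [0.0039, 0.001, 0.0008, 0.0007, 0.0012, 0.0031]
joint_efforts [0.1539, -26.8713, -18.3354, 0.0003, -0.0817, -0.0036]
ee_pos [0.4315, -0.0729, 0.3077]
orientation [[-0.8019, -0.5974, 0.0004], [-0.5974, 0.8019, -0.0005], [-0.0001, -0.0006, -1.0]]
ft_force [-0.5419, -0.245, -0.3281]
ft_torque [0.0785, -0.0159, -0.005]
width 0.9998
```

View pics/wrist1.png

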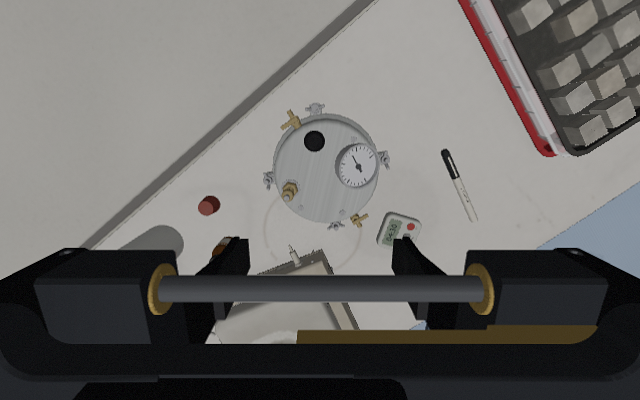

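```bash
python3 - <<'E'
from h import *
c=load('wrist1'); im=c['img'][110:240,250:400,::-1]
cv2.imwrite('pics/w1z.png',cv2.resize(im,None,fx=5,fy=4.6,interpolation=cv2.INTER_CUBIC))
w=c;t=load('top0');s=load('scene0')
for z in(.15,.16,.165,.17): 
  print(z,proj(w,onz(t,348.2,212.3,z)))
E
```

```text
0.15 [[289.45507757 192.50723457]]
0.16 [[288.68497837 195.43692458]]
0.165 [[288.28279408 196.9669057 ]]
0.17 [[287.86849824 198.54292582]]
```

View pics/w1z.png

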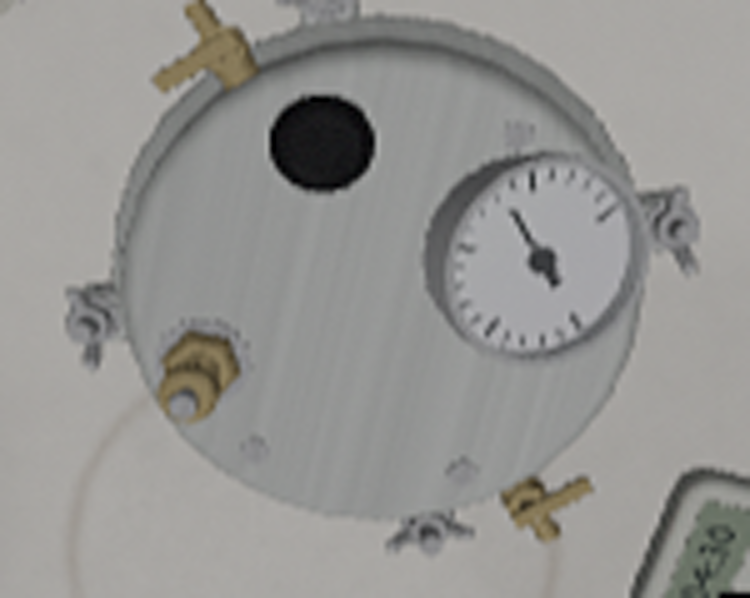

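```bash
python3 - <<'E'
from h import *
w=load('wrist1');t=load('top0');s=load('scene0')
print(tri([ray(t,349.2,212.8),ray(w,286.6,197.8)]))
print(tri([ray(t,348.3,212.3),ray(w,288.4,195),ray(s,342.2,184.8)]))
for z in (.155,.16,.17): print(z,onz(w,286.6,197.8,z),onz(w,288.4,195,z))
print(onz(w,290.6,189.3,.138))
R=r.state(); import numpy as np
O=np.array(R['orientation']);p=np.array(R['ee_pos'])
print(O.T@(np.array([.4565,-.0505,.24])-p))
E
```

```text
(array([ 0.45709153, -0.05085214,  0.17223988]), [np.float64(0.0014352382452464127), np.float64(0.0014352382452465049)])
(array([ 0.45777043, -0.05043007,  0.15948209]), [np.float64(0.00045338986876275456), np.float64(4.4412416618517965e-05), np.float64(0.00042078516797088944)])
0.155 [ 0.45727196 -0.0453596   0.155     ] [ 0.4575119 -0.0492046  0.155    ]
0.16 [ 0.4576102  -0.04680786  0.16      ] [ 0.45784633 -0.05059182  0.16      ]
0.17 [ 0.45828668 -0.04970437  0.17      ] [ 0.45851519 -0.05336625  0.17      ]
[ 0.45825207 -0.05164762  0.138     ]
[-0.0334159   0.00311502  0.06765884]
```

Emit:
arm_command([
  [0.087, [-0.0172, 0.001, 0.03], [0, 0, 0.15]],
  [0.06, [-0.0343, 0.0021, 0.058], [0, 0, 0.3]],
  [0.06, [-0.0343, 0.0021, 0.058], [0, 0, 0.3]],
  [0.06, [-0.0343, 0.0021, 0.058], [0, 0, 0.3]],
])

```text
clock: 2.42
ee_pos: [0.4578, -0.0502, 0.2502]
orientation: [[-0.941, -0.337, 0.001], [-0.337, 0.941, -0.001], [-0.0, -0.001, -1.0]]
ft_force: [0.3, -0.4, -1.2]
width: 0.749
```

```bash
python3 - <<'E'
from h import *
c=snap('wrist','wrist2');st()
im=c['img'][150:400,200:450,::-1]
cv2.imwrite('pics/w2z.png',cv2.resize(im,None,fx=2.4,fy=2.4,interpolation=cv2.INTER_CUBIC))
for z in (.15,.16,.17):print(proj(c,[.4577,-.0507,z]))
E
```

```text
clock 2.475
qpos [-0.3522, 0.2669, 1.7952, -0.0003, 1.0778, 2.446]
qvel [0.0015, -0.0102, -0.0013, 0.0007, -0.0019, 0.0101]
joint_efforts [0.0612, -29.5309, -16.102, -0.028, -0.0679, -0.0119]
ee_pos [0.4579, -0.0502, 0.2505]
orientation [[-0.9416, -0.3368, 0.0015], [-0.3368, 0.9416, -0.0009], [-0.0011, -0.0013, -1.0]]
ft_force [-0.2013, -0.9192, 1.2095]
ft_torque [0.1828, 0.027, -0.001]
width 0.7289
[[320.2435689  205.21189209]]
[[320.24286047 208.39185035]]
[[320.24209849 211.81098702]]
```

View pics/w2z.png

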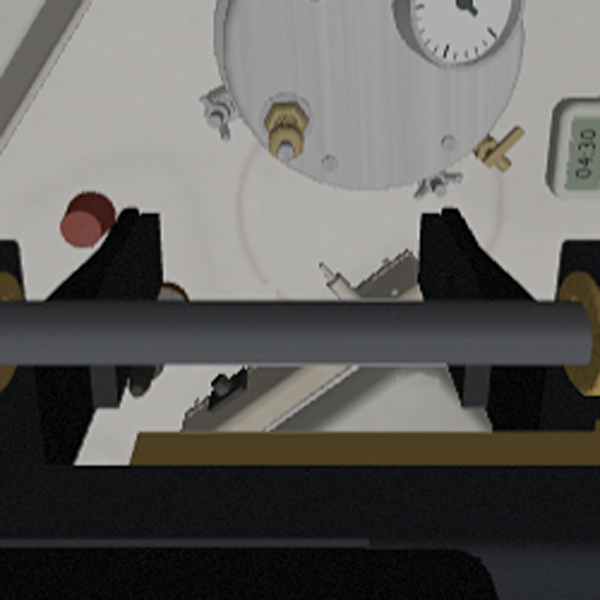

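Emit:
arm_command([
  [0.05, [0, 0, 0.04], [0, 0, 0]],
  [0.04, [0, 0, 0.08], [0, 0, 0]],
  [0.04, [0, 0, 0.095], [0, 0, 0]],
  [0.04, [0, 0, 0.1045], [0, 0, 0]],
  [0.04, [0, 0, 0.1045], [0, 0, 0]],
  [0.04, [0, 0, 0.1045], [0, 0, 0]],
], squeeze=27)

```text
clock: 3.22
ee_pos: [0.4583, -0.0496, 0.146]
orientation: [[-0.942, -0.336, 0.002], [-0.336, 0.942, -0.001], [-0.002, -0.001, -1.0]]
ft_force: [-0.6, 0.3, -0.8]
width: 0.46
```

```bash
python3 - <<'E'
from h import *
c=snap('wrist','wrist3');snap('scene','scene3');st()
im=c['img'][150:400,200:450,::-1]
cv2.imwrite('pics/w3z.png',cv2.resize(im,None,fx=2.4,fy=2.4,interpolation=cv2.INTER_CUBIC))
im2=load('scene3')['img'][130:260,280:430,::-1]
cv2.imwrite('pics/s3z.png',cv2.resize(im2,None,fx=4,fy=4,interpolation=cv2.INTER_CUBIC))
E
```

```text
clock 3.325
qpos [-0.3508, 0.4347, 1.9139, -0.0, 0.791, 2.448]
qvel [-0.0018, 0.0032, 0.0028, -0.0004, -0.0004, 0.0014]
joint_efforts [-0.0405, -33.0544, -11.1428, -0.0268, -0.0817, -0.0015]
ee_pos [0.4582, -0.0495, 0.1459]
orientation [[-0.9418, -0.3361, 0.0019], [-0.3361, 0.9418, -0.0007], [-0.0016, -0.0013, -1.0]]
ft_force [-0.2877, -0.06, 0.6333]
ft_torque [0.0945, -0.0238, 0.0616]
width 0.4563
```

View pics/w3z.png

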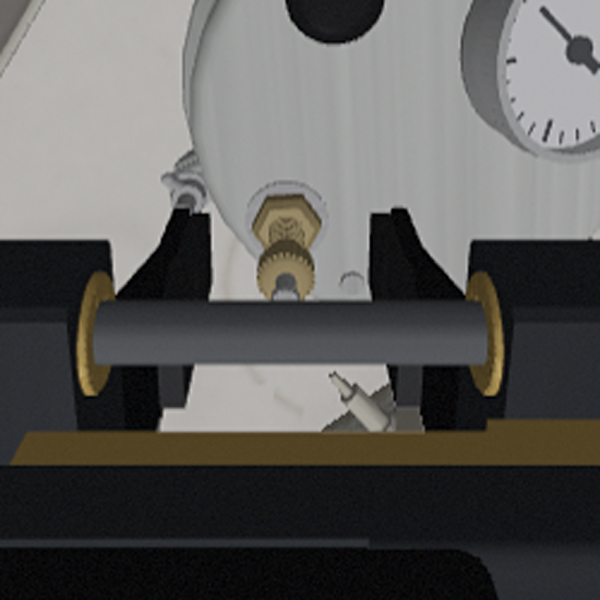

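View pics/s3z.png

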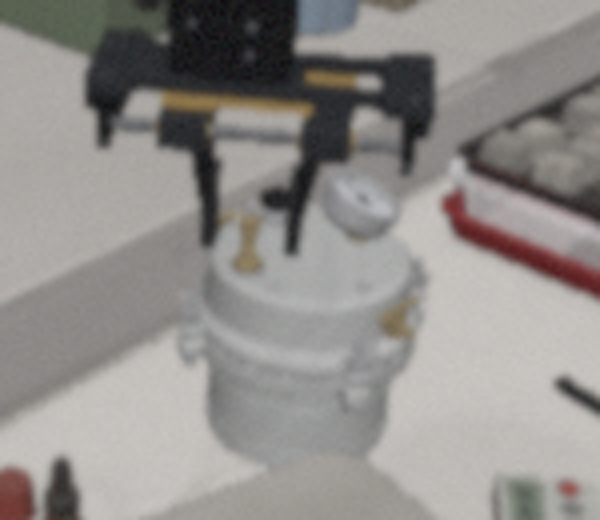

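```bash
python3 - <<'E'
from h import *
c=load('wrist3');s=r.state();O=np.array(s['orientation']);p=np.array(s['ee_pos'])
for u,v,z in [(286,262,.1605),(286,262,.158),(287,224,.138),(287,224,.14)]:
    q=onz(c,200+u/2.4,150+v/2.4,z);print(z,q,O.T@(q-p))
a=onz(c,200+211/2.4,150+215/2.4,.146);b=onz(c,200+370/2.4,150+215/2.4,.146);print(O.T@(a-p),O.T@(b-p))
E
```

```text
0.1605 [ 0.45975437 -0.05278388  0.1605    ] [-0.0004011  -0.00367184 -0.0145829 ]
0.158 [ 0.45933703 -0.05157502  0.158     ] [-0.00041043 -0.00238971 -0.01208458]
0.138 [ 0.4594569  -0.05239654  0.138     ] [-0.00021593 -0.00317715  0.00791621]
0.14 [ 0.45975014 -0.0532404   0.14      ] [-0.00021163 -0.00407313  0.00591739]
[-1.91881055e-02 -9.18398786e-03 -4.61612114e-05] [ 0.02053671 -0.00922577 -0.00010822]
```

Emit:
arm_command([
  [0.035, [0, -0.0018, 0], [0, 0, 0]],
  [0.02, [0, -0.0018, 0], [0, 0, 0]],
  [0.008, [0, -0.0018, 0], [0, 0, 0]],
  [0.008, [0, -0.0018, 0], [0, 0, 0]],
  [0.008, [0, -0.0018, 0], [0, 0, 0]],
  [0.008, [0, -0.0018, 0], [0, 0, 0]],
  [0.008, [0, -0.0018, 0], [0, 0, 0]],
  [0.008, [0, -0.0018, 0], [0, 0, 0]],
], squeeze=27)

```text
clock: 4.32
ee_pos: [0.4596, -0.0506, 0.1452]
orientation: [[-0.942, -0.335, 0.003], [-0.335, 0.942, 0.001], [-0.003, -0.001, -1.0]]
ft_force: [3.7, 2.5, -1.1]
width: 0.132
```

```bash
python3 - <<'E'
from h import *
c=snap('wrist','wrist4');st()
im=c['img'][150:400,200:450,::-1]
cv2.imwrite('pics/w4z.png',cv2.resize(im,None,fx=2.4,fy=2.4,interpolation=cv2.INTER_CUBIC))
E
```

```text
clock 4.375
qpos [-0.3531, 0.4373, 1.9116, 0.0022, 0.79, 2.4451]
qvel [-0.0012, 0.0002, 0.0006, 0.0, 0.0001, 0.0011]
joint_efforts [-1.78, -33.6528, -9.8328, -0.9473, 0.6287, 0.0139]
ee_pos [0.4596, -0.0506, 0.1452]
orientation [[-0.9421, -0.3353, 0.003], [-0.3353, 0.9421, 0.0005], [-0.003, -0.0005, -1.0]]
ft_force [4.0065, 2.4158, -0.9969]
ft_torque [0.7044, -0.6726, 0.0208]
width 0.1319
```

View pics/w4z.png

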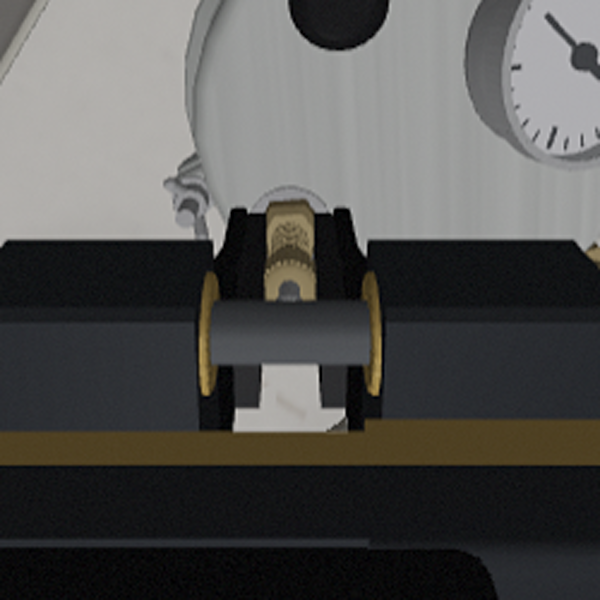

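Emit:
arm_command([
  [0.008, [-0.001, -0.0004, 0], [0, 0, 0]],
  [0.008, [-0.001, -0.0004, -0.0001], [0, 0, -0.15]],
  [0.008, [-0.001, -0.0004, -0.0002], [0, 0, -0.3]],
  [0.008, [-0.001, -0.0004, -0.0003], [0, 0, -0.45]],
  [0.008, [-0.001, -0.0004, -0.0004], [0, 0, -0.6]],
  [0.008, [-0.001, -0.0004, -0.0005], [0, 0, -0.75]],
  [0.008, [-0.001, -0.0004, -0.0005], [0, 0, -0.75]],
])

```text
clock: 5.25
ee_pos: [0.4602, -0.0501, 0.1456]
orientation: [[-0.461, -0.888, 0.002], [-0.888, 0.461, 0.002], [-0.003, -0.001, -1.0]]
ft_force: [4.8, 6.7, -1.1]
width: 0.137
```

```bash
python3 - <<'E'
from h import *
c=snap('wrist','wrist5');st()
im=c['img'][150:400,200:450,::-1]
cv2.imwrite('pics/w5z.png',cv2.resize(im,None,fx=2.4,fy=2.4,interpolation=cv2.INTER_CUBIC))
s=r.state();print(np.array(s['orientation']).T@s['ft_force'])
E
```

```text
clock 5.3
qpos [-0.3521, 0.4375, 1.9091, 0.0033, 0.7935, 1.6959]
qvel [-0.0008, 0.0017, 0.0011, 0.0012, -0.0, 0.0045]
joint_efforts [-2.805, -33.6231, -10.0834, -1.4258, 0.5153, -0.0838]
ee_pos [0.4602, -0.0501, 0.1456]
orientation [[-0.4613, -0.8872, 0.0022], [-0.8872, 0.4613, 0.0017], [-0.0025, -0.0012, -1.0]]
ft_force [4.275, 5.2739, -1.4827]
ft_torque [1.0617, -0.6918, -0.0641]
width 0.1339
[-6.64761365 -1.35812396  1.50083997]
```

View pics/w5z.png

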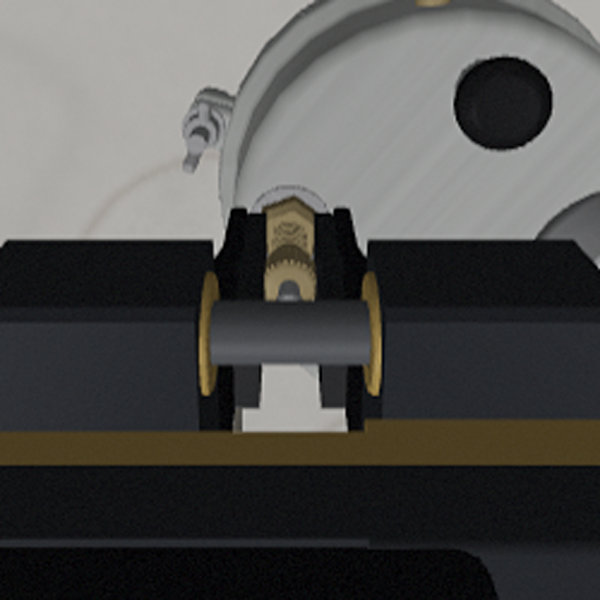

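Emit:
arm_command([
  [0.008, [-0.0012, 0.0012, -0.0001], [0, 0, -0.15]],
  [0.008, [-0.0012, 0.0012, -0.0002], [0, 0, -0.3]],
  [0.008, [-0.0012, 0.0012, -0.0003], [0, 0, -0.45]],
  [0.008, [-0.0012, 0.0012, -0.0004], [0, 0, -0.6]],
  [0.008, [-0.0012, 0.0012, -0.0005], [0, 0, -0.75]],
  [0.008, [-0.0012, 0.0012, -0.0005], [0, 0, -0.75]],
])

```text
clock: 6.05
ee_pos: [0.4603, -0.0492, 0.1462]
orientation: [[0.268, -0.963, 0.003], [-0.963, -0.268, 0.0], [0.001, -0.003, -1.0]]
ft_force: [4.6, 3.7, -3.0]
width: 0.133
```

```bash
python3 - <<'E'
from h import *
c=snap('wrist','wrist6');st()
s=r.state();print(np.array(s['orientation']).T@s['ft_force'])
E
```

```text
clock 6.1
qpos [-0.3495, 0.436, 1.9096, 0.0021, 0.7929, 0.9489]
qvel [-0.0008, 0.0012, 0.0001, -0.0026, 0.0004, 0.0039]
joint_efforts [-1.9236, -33.8676, -9.5526, -1.0432, 0.8791, -0.079]
ee_pos [0.4603, -0.0492, 0.1462]
orientation [[0.2676, -0.9635, 0.0034], [-0.9635, -0.2676, 0.0004], [0.0006, -0.0034, -1.0]]
ft_force [5.11, 3.5421, -2.5854]
ft_torque [0.5759, -0.7984, -0.0613]
width 0.1334
[-2.04713164 -5.86267425  2.60410363]
```

Emit:
arm_command([
  [0.008, [-0.0005, -0.0012, 0.0002], [0, 0, -0.15]],
  [0.008, [-0.0005, -0.0012, 0.0001], [0, 0, -0.3]],
  [0.008, [-0.0005, -0.0012, 0], [0, 0, -0.45]],
  [0.008, [-0.0005, -0.0012, -0.0001], [0, 0, -0.6]],
  [0.008, [-0.0005, -0.0012, -0.0002], [0, 0, -0.75]],
  [0.008, [-0.0005, -0.0012, -0.0002], [0, 0, -0.75]],
])

```text
clock: 6.85
ee_pos: [0.4599, -0.0484, 0.1464]
orientation: [[0.852, -0.524, 0.0], [-0.524, -0.852, 0.0], [0.0, -0.0, -1.0]]
ft_force: [1.7, 3.2, 1.2]
width: 0.132
```

```bash
python3 - <<'E'
from h import *
c=snap('wrist','wrist7');st()
s=r.state();print(np.array(s['orientation']).T@s['ft_force'])
im=c['img'][150:400,200:450,::-1]
cv2.imwrite('pics/w7z.png',cv2.resize(im,None,fx=2.4,fy=2.4,interpolation=cv2.INTER_CUBIC))
E
```

```text
clock 6.9
qpos [-0.3475, 0.4361, 1.9084, 0.0004, 0.7968, 0.2039]
qvel [-0.0006, 0.0028, -0.0006, 0.0008, -0.0016, -0.0006]
joint_efforts [-1.2703, -32.5354, -10.3492, -0.6132, 0.2654, -0.0972]
ee_pos [0.4599, -0.0484, 0.1464]
orientation [[0.8516, -0.5242, 0.0004], [-0.5242, -0.8516, 0.0002], [0.0003, -0.0004, -1.0]]
ft_force [2.3428, 3.0014, 1.7714]
ft_torque [0.3925, -0.3491, -0.0493]
width 0.134
[ 0.42233803 -3.78463265 -1.76993752]
```

View pics/w7z.png

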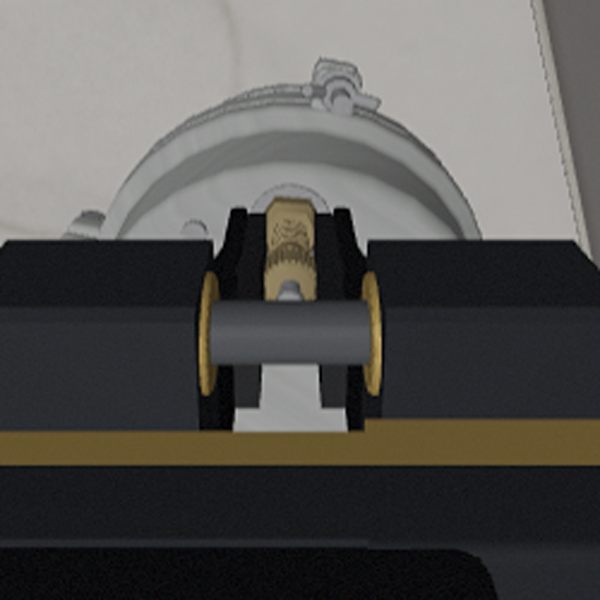

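Emit:
arm_command([
  [0.008, [0.0001, -0.0006, -0.0001], [0, 0, -0.15]],
  [0.008, [0.0001, -0.0006, -0.0002], [0, 0, -0.3]],
  [0.008, [0.0001, -0.0006, -0.0003], [0, 0, -0.45]],
  [0.008, [0.0001, -0.0006, -0.0004], [0, 0, -0.6]],
  [0.008, [0.0001, -0.0006, -0.0005], [0, 0, -0.75]],
  [0.008, [0.0001, -0.0006, -0.0005], [0, 0, -0.75]],
])

```text
clock: 7.65
ee_pos: [0.4591, -0.0482, 0.1467]
orientation: [[0.98, 0.197, -0.002], [0.197, -0.98, -0.0], [-0.002, -0.0, -1.0]]
ft_force: [-1.3, 0.0, 1.4]
width: 0.133
```

```bash
python3 - <<'E'
from h import *
st()
s=r.state();print(np.array(s['orientation']).T@s['ft_force'])
E
```

```text
clock 7.65
qpos [-0.3467, 0.4355, 1.9083, -0.0012, 0.7998, -0.5439]
qvel [0.0013, 0.0014, 0.0018, -0.0006, -0.002, 0.0324]
joint_efforts [0.0006, -32.4164, -11.46, 0.0303, -0.2473, -0.2864]
ee_pos [0.4591, -0.0482, 0.1467]
orientation [[0.9805, 0.1967, -0.0022], [0.1967, -0.9805, -0.0001], [-0.0022, -0.0003, -1.0]]
ft_force [-1.268, 0.0087, 1.3537]
ft_torque [0.0253, 0.0561, -0.0569]
width 0.1331
[-1.24440832 -0.25841827 -1.35093571]
```

Forces are small now; remaining 1.6 rad of the turn (total 4.6).

Emit:
arm_command([
  [0.008, [-0.0002, 0, -0.0002], [0, 0, -0.15]],
  [0.008, [-0.0002, 0, -0.0003], [0, 0, -0.3]],
  [0.008, [-0.0002, 0, -0.0004], [0, 0, -0.45]],
  [0.008, [-0.0002, 0, -0.0005], [0, 0, -0.6]],
  [0.008, [-0.0002, 0, -0.0006], [0, 0, -0.75]],
  [0.008, [-0.0002, 0, -0.0006], [0, 0, -0.8]],
  [0.008, [-0.0002, 0, -0.0006], [0, 0, -0.8]],
])

```text
clock: 8.52
ee_pos: [0.4584, -0.0486, 0.1471]
orientation: [[0.542, 0.841, -0.003], [0.841, -0.542, -0.001], [-0.002, -0.002, -1.0]]
ft_force: [-4.0, -2.7, 2.2]
width: 0.132
```

```bash
python3 - <<'E'
from h import *
st()
s=r.state();print(np.array(s['orientation']).T@s['ft_force'])
E
```

```text
clock 8.525
qpos [-0.3474, 0.4344, 1.9086, -0.0026, 0.8016, -1.344]
qvel [0.0009, 0.0007, 0.0017, 0.0017, -0.0019, -0.0008]
joint_efforts [1.656, -32.5028, -12.2708, 0.7944, -0.6091, -0.139]
ee_pos [0.4584, -0.0486, 0.1471]
orientation [[0.5416, 0.8406, -0.0034], [0.8406, -0.5416, -0.0008], [-0.0025, -0.0025, -1.0]]
ft_force [-4.0138, -2.722, 2.2467]
ft_torque [-0.4611, 0.4983, -0.1236]
width 0.1321
[-4.46782346 -1.90526166 -2.23075463]
```

Emit:
arm_command([
  [0.008, [-0.0007, -0.0003, -0.0003], [0, 0, -0.15]],
  [0.008, [-0.0007, -0.0003, -0.0005], [0, 0, -0.3]],
  [0.008, [-0.0007, -0.0003, -0.0006], [0, 0, -0.45]],
  [0.008, [-0.0007, -0.0003, -0.0007], [0, 0, -0.6]],
  [0.008, [-0.0007, -0.0003, -0.0008], [0, 0, -0.75]],
  [0.008, [-0.0007, -0.0003, -0.0008], [0, 0, -0.8]],
  [0.008, [-0.0007, -0.0003, -0.0008], [0, 0, -0.8]],
])

```text
clock: 9.4
ee_pos: [0.4582, -0.0494, 0.1479]
orientation: [[-0.226, 0.974, -0.003], [0.974, 0.226, -0.002], [-0.001, -0.003, -1.0]]
ft_force: [-3.1, -4.9, 1.2]
width: 0.134
```

```bash
python3 - <<'E'
from h import *
c=snap('wrist','wrist8');st()
s=r.state();print(np.array(s['orientation']).T@s['ft_force'])
im=c['img'][150:400,200:450,::-1]
cv2.imwrite('pics/w8z.png',cv2.resize(im,None,fx=2.4,fy=2.4,interpolation=cv2.INTER_CUBIC))
E
```

```text
clock 9.45
qpos [-0.3491, 0.4325, 1.9088, -0.0033, 0.8022, -2.1457]
qvel [-0.0001, -0.0012, 0.0014, -0.0003, 0.0001, 0.001]
joint_efforts [2.2405, -32.8114, -11.9844, 0.9944, -0.4087, -0.0746]
ee_pos [0.4582, -0.0494, 0.1479]
orientation [[-0.2261, 0.9741, -0.0026], [0.9741, 0.2261, -0.0016], [-0.0009, -0.0029, -1.0]]
ft_force [-3.6215, -3.7234, 0.1119]
ft_torque [-0.6186, 0.4454, -0.0221]
width 0.1352
[-2.80836377 -4.36978137 -0.09677678]
```

View pics/w8z.png

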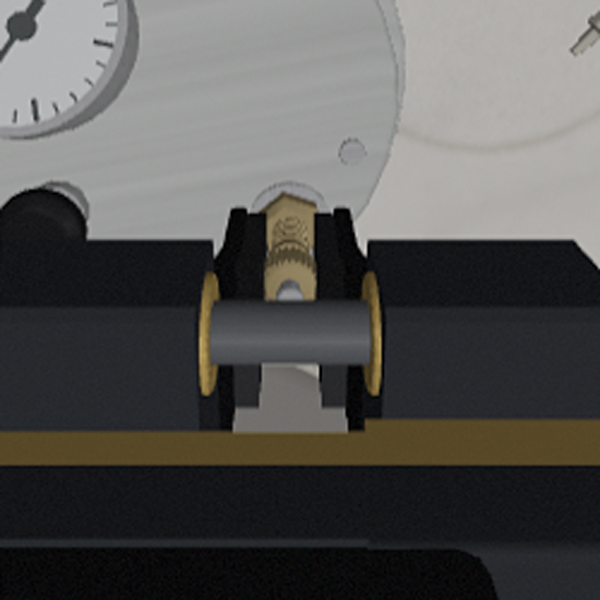

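Emit:
arm_command([
  [0.03, [0, 0, 0], [0, 0, 0]],
  [0.04, [0, 0, 0], [0, 0, 0]],
  [0.04, [0, 0, 0], [0, 0, 0]],
  [0.04, [0, 0, -0.02], [0, 0, 0]],
  [0.03, [0, 0, -0.05], [0, 0, 0]],
  [0.0, [0, 0, -0.05], [0, 0, 0]],
  [0.0, [0, 0, -0.05], [0, 0, 0]],
  [0.0, [0, 0, -0.05], [0, 0, 0]],
  [0.0, [0, 0, -0.05], [0, 0, 0]],
  [0.0, [0, 0, -0.05], [0, 0, 0]],
])

```text
clock: 10.7
ee_pos: [0.4591, -0.0485, 0.1977]
orientation: [[-0.228, 0.974, -0.001], [0.974, 0.228, 0.0], [0.001, -0.001, -1.0]]
ft_force: [-0.5, 0.3, -0.3]
width: 0.01
```

```bash
python3 - <<'E'
from h import *
c=snap('wrist','wrist9');st()
im=c['img'][100:400,200:450,::-1]
cv2.imwrite('pics/w9z.png',cv2.resize(im,None,fx=2,fy=2,interpolation=cv2.INTER_CUBIC))
E
```

```text
clock 10.75
qpos [-0.348, 0.3474, 1.8567, 0.0, 0.9382, -2.149]
qvel [-0.0006, -0.005, -0.0022, 0.0016, 0.0006, 0.0012]
joint_efforts [0.001, -31.5094, -13.7325, -0.0583, 0.0484, 0.0004]
ee_pos [0.4592, -0.0485, 0.1978]
orientation [[-0.2281, 0.9736, -0.0007], [0.9736, 0.2281, 0.0002], [0.0004, -0.0006, -1.0]]
ft_force [-0.4416, 0.1858, -0.8651]
ft_torque [0.129, -0.1345, -0.0392]
width 0.0057
```

View pics/w9z.png

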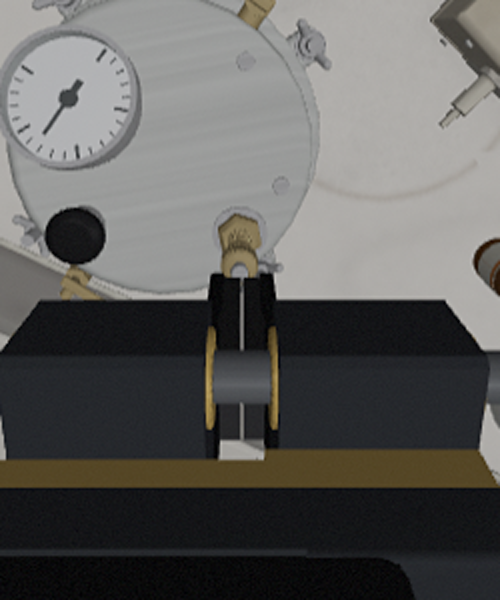

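```bash
python3 - <<'E'
from h import *
c=load('wrist9');s=r.state();O=np.array(s['orientation']);p=np.array(s['ee_pos'])
for z in(.168,.17,.172,.174):
    q=onz(c,200+239/2,100+268/2,z);print(z,q,O.T@(q-p))
im=c['img'][180:250,290:350,::-1]
cv2.imwrite('pics/w9y.png',cv2.resize(im,None,fx=8,fy=8,interpolation=cv2.INTER_CUBIC))
E
```

```text
0.168 [ 0.45878332 -0.04953086  0.168     ] [-0.00092844 -0.00058097  0.02982398]
0.17 [ 0.45798539 -0.04971184  0.17      ] [-0.00092188 -0.0014003   0.02782446]
0.172 [ 0.45718747 -0.04989282  0.172     ] [-0.00091532 -0.00221963  0.02582494]
0.174 [ 0.45638955 -0.0500738   0.174     ] [-0.00090876 -0.00303896  0.02382542]
```

View pics/w9y.png

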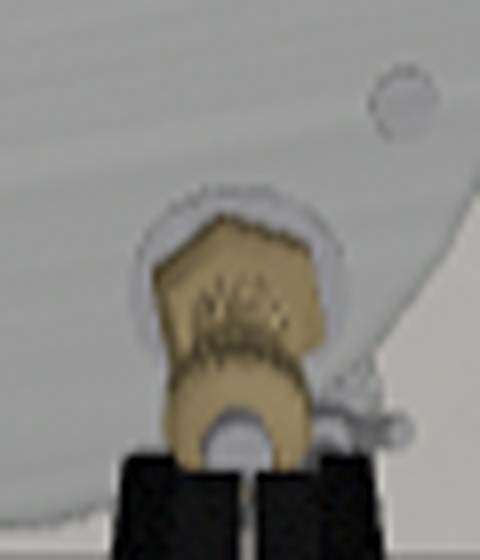

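Emit:
arm_command([
  [0.0, [-0.0009, -0.0007, 0.01], [0, 0, 0]],
  [0.0, [-0.0009, -0.0007, 0.018], [0, 0, 0]],
  [0.0, [-0.0009, -0.0007, 0.02], [0, 0, 0]],
  [0.0, [-0.0009, -0.0007, 0.0205], [0, 0, 0]],
  [0.0, [-0.0009, -0.0007, 0.021], [0, 0, 0]],
  [0.0, [-0.0009, -0.0007, 0.021], [0, 0, 0]],
])

```text
clock: 11.5
ee_pos: [0.459, -0.0496, 0.1773]
orientation: [[-0.228, 0.974, 0.0], [0.974, 0.228, -0.0], [-0.0, 0.0, -1.0]]
ft_force: [0.6, 0.1, -0.1]
width: 0.007
```

```bash
cat > f.py <<'E'
from h import *
import sys
c=snap('wrist',sys.argv[1]);a=[r.state()['ft_force'][2]]
for i in range(3): r.read_camera('wrist'); a.append(r.state()['ft_force'][2])
s=r.state();print(np.round(a,2),np.mean(a),s['ee_pos'],s['clock'],s['width'])
im=c['img'][100:260,200:450,::-1]
cv2.imwrite('pics/%sz.png'%sys.argv[1],cv2.resize(im,None,fx=3,fy=3,interpolation=cv2.INTER_CUBIC))
E
python3 f.py p0
```

```text
[ 0.64  0.12 -0.05 -0.15] 0.14002510553584124 [ 0.45891363 -0.04959798  0.1772928 ] 11.7 0.0037180432255788354
```

View pics/p0z.png

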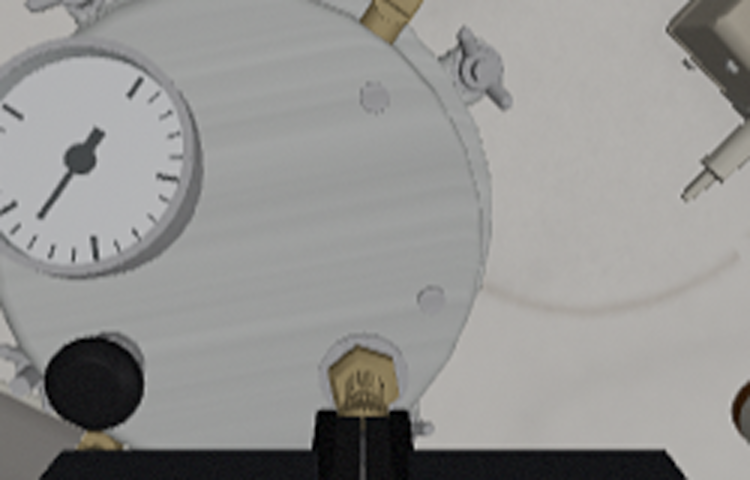

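Emit:
arm_command([
  [0.0, [0, 0, 0.0005], [0, 0, 0]],
  [0.0, [0, 0, 0.001], [0, 0, 0]],
  [0.0, [0, 0, 0.0015], [0, 0, 0]],
  [0.0, [0, 0, 0.002], [0, 0, 0]],
  [0.0, [0, 0, 0.002], [0, 0, 0]],
])

```text
clock: 12.32
ee_pos: [0.4588, -0.0496, 0.1751]
orientation: [[-0.228, 0.974, -0.0], [0.974, 0.228, 0.0], [0.0, -0.0, -1.0]]
ft_force: [-0.5, 0.6, -0.3]
width: 0.011
```

Emit:
arm_command([
  [0.0, [0, 0, 0.0003], [0, 0, 0]],
  [0.0, [0, 0, 0.0006], [0, 0, 0]],
  [0.0, [0, 0, 0.001], [0, 0, 0]],
  [0.0, [0, 0, 0.001], [0, 0, 0]],
])

```text
clock: 12.82
ee_pos: [0.4588, -0.0496, 0.1741]
orientation: [[-0.228, 0.974, -0.0], [0.974, 0.228, 0.0], [0.0, -0.0, -1.0]]
ft_force: [0.4, 0.5, 0.1]
width: 0.006
```

Emit:
arm_command([
  [0.0, [0, 0, 0.0003], [0, 0, 0]],
  [0.0, [0, 0, 0.0006], [0, 0, 0]],
  [0.0, [0, 0, 0.001], [0, 0, 0]],
  [0.0, [0, 0, 0.001], [0, 0, 0]],
])

```text
clock: 13.32
ee_pos: [0.4588, -0.0496, 0.1733]
orientation: [[-0.228, 0.974, 0.0], [0.974, 0.228, -0.0], [-0.0, 0.0, -1.0]]
ft_force: [-0.9, 0.8, 2.6]
width: 0.007
```

Emit:
arm_command([
  [0.0, [0, 0, 0.0003], [0, 0, 0]],
  [0.0, [0, 0, 0.0006], [0, 0, 0]],
  [0.0, [0, 0, 0.001], [0, 0, 0]],
  [0.0, [0, 0, 0.001], [0, 0, 0]],
])

```text
clock: 13.82
ee_pos: [0.4589, -0.0496, 0.1722]
orientation: [[-0.228, 0.974, 0.0], [0.974, 0.228, -0.0], [-0.0, 0.0, -1.0]]
ft_force: [0.2, -0.4, 2.6]
width: 0.007
```

Emit:
arm_command([
  [0.0, [0, 0, 0.0003], [0, 0, 0]],
  [0.0, [0, 0, 0.0006], [0, 0, 0]],
  [0.0, [0, 0, 0.0006], [0, 0, 0]],
])

```text
clock: 14.2
ee_pos: [0.4589, -0.0496, 0.1716]
orientation: [[-0.228, 0.974, 0.0], [0.974, 0.228, -0.0], [-0.0, 0.0, -1.0]]
ft_force: [-0.7, 0.3, 3.0]
width: 0.006
```

Emit:
arm_command([
  [0.0, [0, 0, 0.0002], [0, 0, 0]],
  [0.0, [0, 0, 0.0004], [0, 0, 0]],
  [0.0, [0, 0, 0.0004], [0, 0, 0]],
])

```text
clock: 14.58
ee_pos: [0.4589, -0.0496, 0.1712]
orientation: [[-0.228, 0.974, 0.0], [0.974, 0.228, -0.0], [-0.0, 0.0, -1.0]]
ft_force: [0.0, 0.3, 3.8]
width: 0.002
```

```bash
python3 f.py p1
```

```text
[3.28 3.71 4.09 4.03] 3.7752899462729577 [ 0.45887297 -0.04960319  0.17122351] 14.775 0.00319999563952823
```

View pics/p1z.png

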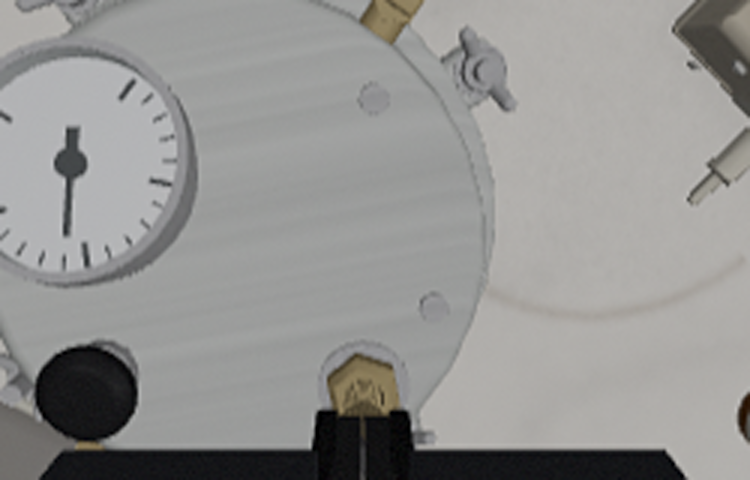

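Emit:
arm_command([
  [0.0, [0, 0, 0.0001], [0, 0, 0]],
  [0.0, [0, 0, 0.0002], [0, 0, 0]],
  [0.0, [0, 0, 0.0003], [0, 0, 0]],
  [0.0, [0, 0, 0.0003], [0, 0, 0]],
  [0.0, [0, 0, 0.0003], [0, 0, 0]],
  [0.0, [0, 0, 0.0003], [0, 0, 0]],
  [0.0, [0, 0, 0.0003], [0, 0, 0]],
  [0.0, [0, 0, 0.0003], [0, 0, 0]],
  [0.0, [0, 0, 0.0003], [0, 0, 0]],
  [0.0, [0, 0, 0.0003], [0, 0, 0]],
])

```text
clock: 16.02
ee_pos: [0.4589, -0.0496, 0.1709]
orientation: [[-0.228, 0.974, 0.0], [0.974, 0.228, -0.0], [-0.0, 0.0, -1.0]]
ft_force: [0.2, -0.3, 4.7]
width: 0.006
```

```bash
python3 f.py p2
```

```text
[3.88 4.12 4.14 4.56] 4.17231174437305 [ 0.45884871 -0.04959205  0.17085825] 16.225 0.005384792013899031
```

View pics/p2z.png

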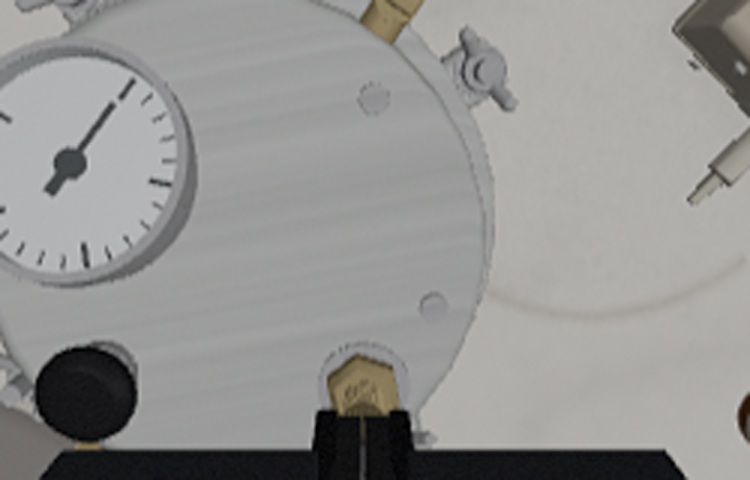

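Emit:
arm_command([
  [0.0, [0, 0, 0.0001], [0, 0, 0]],
  [0.0, [0, 0, 0.0001], [0, 0, 0]],
  [0.0, [0, 0, 0.0001], [0, 0, 0]],
  [0.0, [0, 0, 0.0001], [0, 0, 0]],
  [0.0, [0, 0, 0.0001], [0, 0, 0]],
  [0.0, [0, 0, 0.0001], [0, 0, 0]],
  [0.0, [0, 0, 0.0001], [0, 0, 0]],
  [0.0, [0, 0, 0.0001], [0, 0, 0]],
])

```text
clock: 17.23
ee_pos: [0.4589, -0.0496, 0.1708]
orientation: [[-0.228, 0.974, 0.0], [0.974, 0.228, -0.0], [-0.0, 0.0, -1.0]]
ft_force: [-1.0, 0.2, 4.0]
width: 0.003
```

```bash
python3 f.py p3
```

```text
[2.79 3.99 3.86 4.64] 3.8207998872760687 [ 0.45886857 -0.04958592  0.17076551] 17.425 0.006639626970080277
```

View pics/p3z.png

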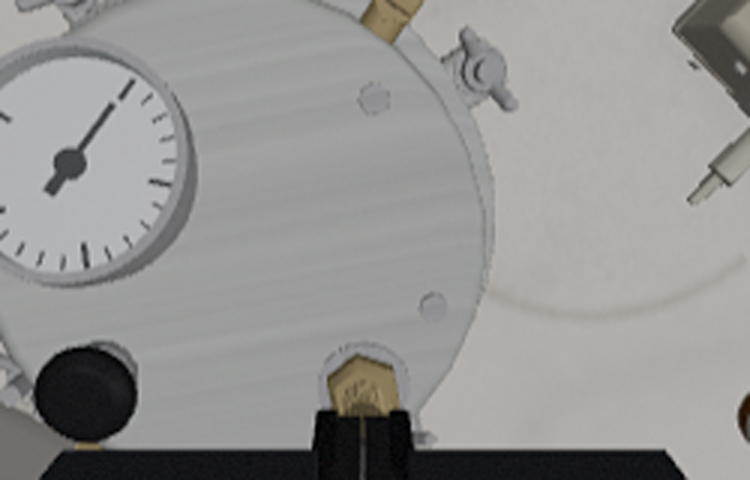

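Needle stays on the end mark (zero, zoomed px (128,88)); no minor ticks lie beyond it. I'll let go slowly and retreat.

Emit:
arm_command([
  [0.0, [0, 0, -0.001], [0, 0, 0]],
  [0.0, [0, 0, -0.003], [0, 0, 0]],
  [0.0, [0, 0, -0.006], [0, 0, 0]],
  [0.0, [0, 0, -0.03], [0, 0, 0]],
  [0.0, [0, 0, -0.08], [0, 0, 0]],
  [0.0, [0, 0, -0.11], [0, 0, 0]],
  [0.0, [0, 0, -0.11], [0, 0, 0]],
  [0.0, [0, 0, -0.11], [0, 0, 0]],
])

```text
clock: 18.42
ee_pos: [0.4578, -0.0492, 0.2798]
orientation: [[-0.228, 0.974, -0.002], [0.974, 0.228, 0.001], [0.001, -0.002, -1.0]]
ft_force: [0.2, -0.2, 0.1]
width: 0.005
```

```bash
python3 - <<'E'
from h import *
c=snap('wrist','end');snap('top','endt');snap('scene','ends');st()
im=c['img'][50:300,180:430,::-1]
cv2.imwrite('pics/endz.png',cv2.resize(im,None,fx=2.4,fy=2.4,interpolation=cv2.INTER_CUBIC))
E
```

```text
clock 18.575
qpos [-0.3506, 0.2317, 1.7521, 0.0, 1.1612, -2.1516]
qvel [-0.0002, 0.0007, -0.009, 0.0003, 0.0016, 0.0016]
joint_efforts [0.026, -29.6251, -17.4226, -0.0667, 0.0546, 0.0003]
ee_pos [0.4579, -0.0492, 0.2793]
orientation [[-0.2281, 0.9736, -0.0033], [0.9736, 0.2281, 0.0012], [0.0019, -0.0029, -1.0]]
ft_force [-0.4699, 0.1917, 0.1509]
ft_torque [0.1221, -0.1571, 0.0547]
width 0.0019
```

View pics/endz.png

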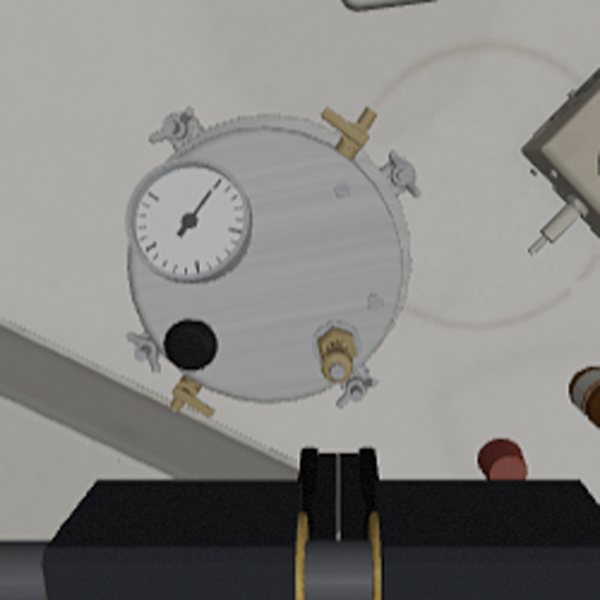

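View pics/ends.png

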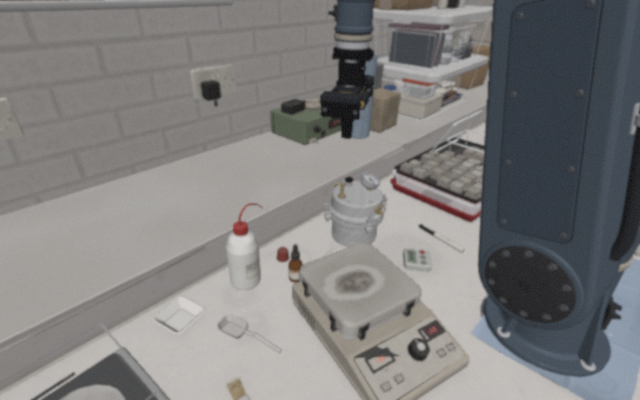

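```bash
python3 -c "
from rig import r
print(r.job_done(), r.state()['clock'])"
```

```text
the job is handed in; nothing more can be done
the job is handed in; nothing more can be done
```

The meter is vented and the job is handed in at about 18.6 s, with the gripper about 11 cm above the cover and touching nothing.

- **Lock nut:** I gripped it at 27 N and turned it anticlockwise 4.59 rad in one grip. I took that angle from the wrist joint, so any slip in the grip is not ruled out. The valve opening shows the nut went past 3.5 rad.
- **Valve pin:** I felt its top at about z = 0.1735 m and pressed down about 2.7 mm. The averaged force was about 4 N, with the highest single reading 4.7 N. That is below your suggested 5 to 6 N, but the valve opened, so I didn't press harder.
- **Gauge:** The needle ran down to the zero mark and stayed there for a further 1.2 s of holding. It was still at zero after I let go.
- **Bystanders:** In the last scene picture the wash bottle, dropper bottle and rubber bung stand where they were.

Three readings did not fit exactly:
- The gripper read about 11.5 mm on the 13 mm nut.
- The camera estimates of the valve axis differed by 1 to 2 mm. I corrected for this during the turn, using the side forces of up to about 8 N.
- Wrist force readings scatter by about 1 N.

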